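# Nest the dosing beakers and put the kit away in the drawer

### The arm

A 6-joint arm with a two-finger parallel gripper is mounted at the origin on the work surface. World frame = base frame: x ahead of the robot, y to its left, z up, the work surface at z = 0. Lengths are in m, angles in rad, forces in N, time in s.
With the tool pointing down it reaches from about 0.35 to 0.775 m from the base axis. Payload 5.5 kg.
Tool frame: the origin (TCP) lies where the fingers leave the gripper's body, on its centre line; the fingertips stand 73 mm ahead of it and the grasp point (between the pads) lies 54 mm ahead of it; z points along the fingers, y is the line along which they close (so a half turn about z gives the same grasp; the last joint's range is limited). The gripper opens to 85 mm and grips with 20 to 120 N. Pads are 22 mm wide; open, the fingers measure 114 mm over their backs; the gripper's body (76 mm by 85 mm) begins 54 mm behind the grasp point. The pads swing forward as they close: fully open they stand 13 mm farther back than shut.
Start: joints at [1.166, 0.313, 0.046, 1.304, 0, 1.431], TCP at [0.151, 0.555, 0.304] pointing down, gripper open.
Joint ranges: [-2.76, 2.76], [-0.86, 1.69], [-1.03, 1.26], [-2.2, 2.34], [-1.47, 1.5], [-3.14, 3.14]. Speed limits (rad/s): [2.57, 2.57, 3.14, 3.14, 3.14, 3.14].

### API

Orientations are given as a unit quaternion [w, x, y, z].
In Python, from station import r, read_state, cams gives the robot as it stands. Calls block until the motion is done:
- r.move_ptp(position, orientation): joint-space move of the TCP to a pose.
- r.move_linear(position, ori=None, velocity=0.15): straight line of the TCP; ori=None keeps the orientation; velocity is the mean speed in m/s.
- r.set_joints(angles): joint-space move.
- r.move_gripper(opening, newtons=None): finger opening in m; newtons is the grip in N (None keeps the last); returns when the fingers have stopped.
- r.hold(seconds).
- r.inverse_kinematics(position, orientation): joint angles nearest the present ones, or None.
- read_state(): the state.
- cams.grab_frame(name): name is "scene" or "top"; returns the picture (480x640x3 uint8, red, green, blue); there is no depth.
- cams.calibration(name): a dict with "fx", "fy", "cx", "cy" (pixels), "R" (3x3) and "t" (3): a world point X has camera coordinates R X + t. Camera axes: x right, y down, z forward; pixel columns grow to the right and rows downward; lengths in m; the calibration is good to about 2 mm. A picture is of the moment at which its call begins. calibration takes no time and is no camera call.
A pose or a line that the arm cannot do raises r.Unreachable and nothing moves.
- r.finish_job(): hands the job in; it is judged then, once.
The state is a dict: "clock": time; "joint_positions": joint angles; "qvel": joint speeds; "tau": joint torques, N m; "eef_pos": TCP position; "tool_rot": TCP orientation; "force": force on the tool from outside, world axes, zero at the start; "wrist_torque": the same for the moment, N m; "opening": finger opening in m; "grasp_force": force on a finger pad.
Only numpy, scipy, OpenCV 4.12 (cv2) and the standard library are available. Lean on these libraries where they do the work, as an engineer would, in place of code of your own. Each camera call takes 0.05 s, during which the arm holds its last target. There are 200 camera calls.

### The job

Put the dosing kit away in the open acrylic drawer, every piece staying mouth down: stand the small beaker in the drawer's wider bay, the left one seen from the robot, put the medium beaker down over it and then the large beaker over both so that the three nest, and stand the blue funnel in the right bay. Then push the drawer fully shut. Leave the dosing ball and the steel peg ring where they are.

Things in the scene. Friction and masses are not known exactly. Their poses are not given: they have to be found in the camera images.
- small_beaker_center (a point): Smallest of three white plastic dosing beakers, standing mouth down (closed round base on top) on the ledge. 50 mm high, outside diameter 30 mm at the mouth (bottom) and 27 mm at the top, wall 2.5 mm. The point is on its axis half-way up, 25 mm above the mouth; z is up.
- medium_beaker_center (a point): Middle beaker of the same white plastic, mouth down. 60 mm high, outside diameter 51 mm at the mouth and 47 mm at the top, wall 2.5 mm, top 3 mm: inside it is 46 mm across at the mouth and about 42 mm at the top, 57 mm deep, so it goes over the small beaker with about 6 mm to spare all round. The point is on its axis half-way up, 30 mm above the mouth; z is up.
- large_beaker_center (a point): Largest beaker of the same white plastic, mouth down. 70 mm high, outside diameter 73 mm at the mouth and 66 mm at the top (67 mm across at 14 mm below the top), wall 2.5 mm, top 3 mm: inside it is 68 mm across at the mouth and about 61 mm at the top, 67 mm deep, so it goes over the medium beaker with 6 mm to spare. The point is on its axis half-way up, 35 mm above the mouth; z is up.
- funnel_center (a point): Funnel of stiff blue silicone standing mouth down, spout straight up. 72 mm high; mouth 90 mm across at the bottom, cone up to 38 mm, then a spout 20 mm across at its root (38 mm up) and 15 mm at the tip (72 mm up), to be gripped. The point is on its axis half-way up, 36 mm above the mouth; z is up.
- wide_bay (a point): Centre of the grey-lined floor of the open drawer's wide bay (left, seen from the robot), 6 mm above the ledge; moves with the drawer. x points the way the drawer shuts, y to the left along its width, z up. Bay: 145 mm along x, 130 mm along y; sides, divider and rear wall 30 mm high, front panel 76 mm. The fixed clear case, 86 mm above the ledge, begins 77 to 108 mm beyond this point at the start.
- narrow_bay (a point): Centre of the lined floor of the narrow (right) bay of the same drawer, 125 mm to the right of the wide bay's centre (y = -125 mm in its frame); same axes, floor height and walls. The bay is 145 mm along x and 114 mm along y. The case's roof leaves 76 mm above the bay floors.
- drawer (a joint): How far the drawer is out, in m: 0 fully shut, 0.15 to 0.18 at the start; slides level, 1.5 N friction and some drag, stays where left. Its clear front panel's outer face is at x = -76 mm in the wide bay's frame; at the middle of the panel's top edge a finger lip, 100 mm long in y, sticks out 14 mm: outer edge at x = -90 mm, y = -58 mm, 66 to 74 mm above the bay floor.
- dosing_ball_center (a point): Pale grey-white hollow plastic dosing ball with ribs and an open mouth on top, 67 mm across, 62 mm high; stands among the kit and is to be left alone. The point is its centre, 31 mm above the ledge.
- peg_ring: Steel peg ring lying flat: a wire ring of 110 mm diameter with wire pegs out to 210 mm, 8 mm high; origin at the centre of its underside. Leave alone.

How it is judged:
By the outcome, as a careful person would: the job done as asked, in the order asked, and still so for the second after the job is handed in, with the robot touching nothing.
It also fails if it takes over 128 s, if anything falls off the work surface, if the arm or the gripper's body presses on something with over 40 N, if the wrist force passes 120 N, or if a joint passes its speed limit or range.

## Working session

There is one attempt and no reset: what is moved stays moved. The work goes in short steps, each a Python script; the robot and the scene stay as the last script left them, time stands still between calls to the robot, and variables do not carry over. Pictures are saved under pics/ and viewed, at most 14 in all, crops included, and the job is handed in when it is done.

```bash
mkdir -p pics; ls; python3 - <<'E'
from station import r, read_state, cams
import cv2
for n in("scene","top"):
    cv2.imwrite(f"pics/{n}0.png",cams.grab_frame(n)[:,:,::-1]); print(n,cams.calibration(n))
s=read_state();print(s["clock"],s["eef_pos"],s["tool_rot"])
E
```

```text
pics
scene {'fx': 512.362914066973, 'fy': 512.362914066973, 'cx': 327.4137910366841, 'cy': 243.90846130341458, 'R': array([[-0.33031069,  0.9437231 , -0.01677969],
       [ 0.51592511,  0.16563417, -0.84046808],
       [-0.79038985, -0.28627266, -0.54160119]]), 't': array([ 0.12756908, -0.27410033,  1.65524162])}
top {'fx': 573.0874045621425, 'fy': 573.0874045621425, 'cx': 316.69531640457734, 'cy': 245.49056915536596, 'R': array([[ 0.00806929, -0.99989319, -0.01218599],
       [-0.98562718, -0.00589656, -0.16883212],
       [ 0.16874223,  0.0133732 , -0.98556949]]), 't': array([0.08166664, 0.58387043, 0.99820422])}
0.1 [0.15036665 0.55465796 0.30309167] [-2.30399827e-04  1.32001822e-01  9.91249135e-01 -7.86571069e-04]
```

View pics/scene0.png

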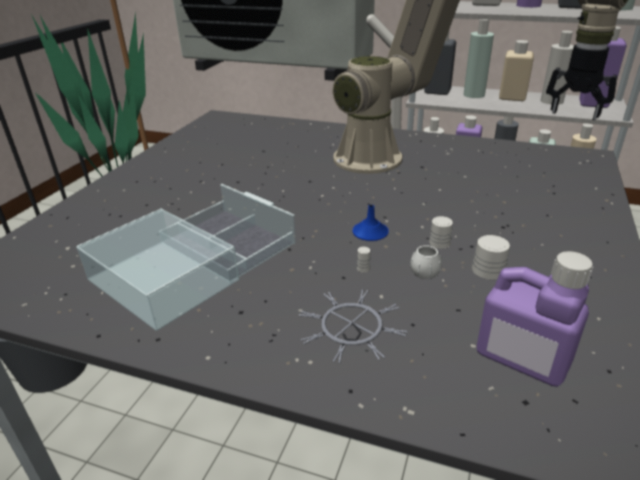

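View pics/top0.png

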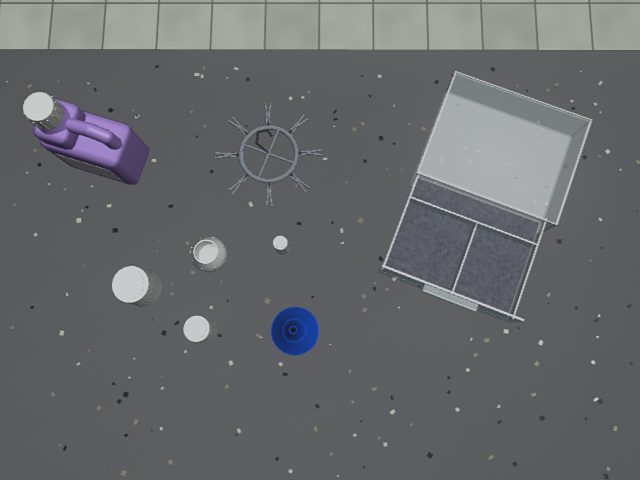

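The top view shows the small beaker at (280,242), medium at (197,328), large at (131,285), ball at (209,253) and funnel at (295,330). The drawer is open toward the robot, with its front corners at about (384,268) and (520,318). The scene view agrees. Next I'll measure the pieces and zoom in on the drawer.

```bash
cat > h.py <<'E'
import numpy as np, cv2
from station import r, read_state, cams
def ray(n,uv,z):
    c=cams.calibration(n); R=np.array(c["R"]); o=-R.T@c["t"]
    d=R.T@np.array([(uv[0]-c["cx"])/c["fx"],(uv[1]-c["cy"])/c["fy"],1])
    return o+d*(z-o[2])/d[2]
def proj(n,X):
    c=cams.calibration(n); p=np.array(c["R"])@X+c["t"]
    return np.array([c["fx"]*p[0]/p[2]+c["cx"],c["fy"]*p[1]/p[2]+c["cy"]])
E
python3 - <<'E'
from h import *
im=cv2.imread("pics/top0.png")
hsv=cv2.cvtColor(im,cv2.COLOR_BGR2HSV)
def blob(m,uv,z,n="top"):
    k,l,st,c=cv2.connectedComponentsWithStats(m.astype(np.uint8))
    i=l[uv[1],uv[0]]
    cs,_=cv2.findContours((l==i).astype(np.uint8),0,1)
    e=cv2.fitEllipse(max(cs,key=len)); sc=abs(ray(n,(uv[0]+1,uv[1]),z)-ray(n,uv,z))[:2].max()
    # subpixel: contour pixels are centres; diameters +1px
    print(uv,st[i],np.round(e[0],1),"diam mm",np.round((np.array(e[1])+1)*sc*1e3,1),"->",np.round(ray(n,e[0],z),4))
for uv,z in (((280,242),.05),((197,328),.06),((131,285),.07)):
    print(im[uv[1],uv[0]])
    for t in (185,200,215): blob(hsv[:,:,2]>t,uv,z)
b=(hsv[:,:,1]>120)&(hsv[:,:,0]>105)&(hsv[:,:,0]<128)
blob(b,(305,340),0.0)
s=cv2.imread("pics/scene0.png");hs=cv2.cvtColor(s,cv2.COLOR_BGR2HSV)
b=(hs[:,:,1]>120)&(hs[:,:,0]>105)&(hs[:,:,0]<128)
ys,xs=np.nonzero(b);print("tip scene",xs[ys<ys.min()+2].mean(),ys.min())
g=cv2.GaussianBlur(im,(3,3),0)
cv2.imwrite("pics/top0d.png",cv2.resize(im[60:330,370:600],None,fx=2.2*1,fy=2.2,interpolation=cv2.INTER_CUBIC))
cv2.imwrite("pics/scene0d.png",cv2.resize(s[180:330,70:310],None,fx=3.3,fy=3.3,interpolation=cv2.INTER_CUBIC))
E
```

```text
[200 199 196]
(280, 242) [273 236  14  14 142] [279.6 242.2] diam mm [24.8 25.9] -> [0.5889 0.1539 0.05  ]
(280, 242) [     0      0    640    480 303893] [319.5 239.5] diam mm [1024.3 1416.3] -> [0.5945 0.0807 0.05  ]
(280, 242) [     0      0    640    480 307200] [319.5 239.5] diam mm [1024.3 1416.3] -> [0.5945 0.0807 0.05  ]
[201 201 198]
(197, 328) [184 316  25  26 510] [196.  328.3] diam mm [45.  46.5] -> [0.4314 0.2985 0.06  ]
(197, 328) [184 316  25  26 447] [196.3 328.2] diam mm [43.4 45.7] -> [0.4316 0.2978 0.06  ]
(197, 328) [     0      0    640    480 307200] [319.5 239.5] diam mm [ 992.3 1372.1] -> [0.5927 0.0806 0.06  ]
[201 201 199]
(131, 285) [ 112  266   36   36 1011] [129.8 283.9] diam mm [62.7 66.5] -> [0.5086 0.4178 0.07  ]
(131, 285) [113 266  35  36 958] [130.1 283.8] diam mm [61.8 65.4] -> [0.5086 0.4174 0.07  ]
(131, 285) [     0      0    640    480 307200] [319.5 239.5] diam mm [ 998. 1380.] -> [0.5908 0.0805 0.07  ]
(305, 340) [ 271  307   48   49 1827] [294.6 330.6] diam mm [90.1 91.3] -> [0.43   0.1265 0.    ]
tip scene 370.72727272727275 206
```

View pics/top0d.png

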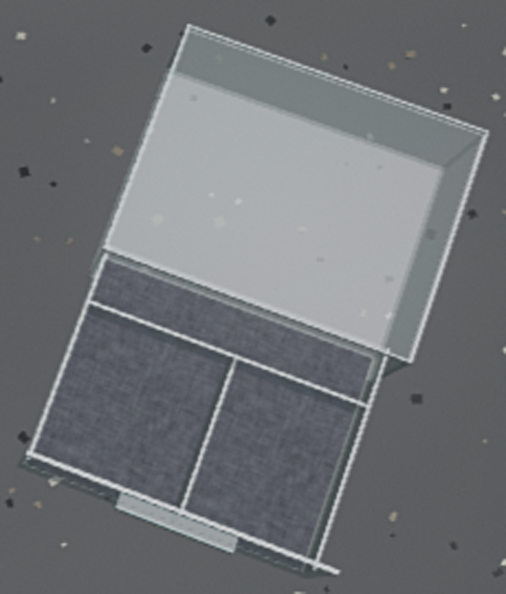

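View pics/scene0d.png

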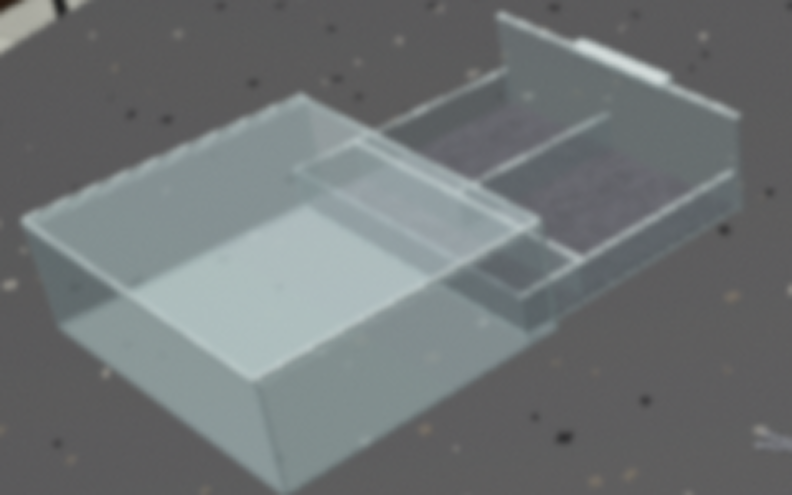

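The drawer crop gives these full-image pixels:
- front panel top edge: (382.7,266.8) to (523.6,320)
- bay rear wall top: (410,197) to (537,244)
- divider: (477,223) to (453,292)
- case roof front edge: (417.7,173.6) to (545,220)

```bash
python3 - <<'E'
from h import *
f=lambda x,y,z,n="top":ray(n,(370+x/2.2,60+y/2.2),z)
P={"frontL":f(28,455,.082),"frontR":f(338,572,.082),"rearL":f(88,302,.036),"rearR":f(368,405,.036),"divR":f(235,358,.036),"divF":f(183,510,.036),
"roofL":f(105,250,.086),"roofR":f(385,352,.086),"sideL1":f(106,255,.036),"sideL0":f(35,450,.036),"sideR1":f(386,355,.036),"sideR0":f(320,560,.036),
"lipL":f(118,492,.080),"lipL2":f(118,507,.080),"lipR2":f(235,552,.08)}
g=lambda x,y,z:ray("scene",(70+x/3.3,180+y/3.3),z)
P|={"S frontL":g(740,116,.082),"S frontR":g(500,14,.082),"S divF":g(607,114,.036),"S divR":g(478,185,.036),"S rearL":g(580,260,.036),"S caseL":g(540,220,.086),"S lipL":g(667,79,.08)}
for k,v in P.items(): print(k,np.round(v,4))
d=P["frontR"]-P["frontL"];print("yaw from front",np.degrees(np.arctan2(-d[0],-d[1])*1), np.linalg.norm(d))
y=[]
for a,b in(("frontR","frontL"),("rearR","rearL"),("roofR","roofL")):
    d=P[b]-P[a]; y.append(np.arctan2(-d[0],d[1]))
for a,b in(("divF","divR"),("sideL0","sideL1"),("sideR0","sideR1"),("S divF","S divR")):
    d=P[b]-P[a]; y.append(np.arctan2(d[1],d[0]))
print(np.degrees(y))
yaw=np.median(y[:6]);ex=np.array([np.cos(yaw),np.sin(yaw),0]);ey=np.array([-ex[1],ex[0],0])
for k,v in P.items(): print(k,"ex %.4f ey %.4f"%(v@ex,v@ey))
E
```

```text
frontL [ 0.5405 -0.0311  0.082 ]
frontR [ 0.4494 -0.2731  0.082 ]
rearL [ 0.6786 -0.0885  0.036 ]
rearR [ 0.5908 -0.3213  0.036 ]
divR [ 0.6305 -0.2116  0.036 ]
divF [ 0.5015 -0.1637  0.036 ]
roofL [ 0.7095 -0.0956  0.086 ]
roofR [ 0.6254 -0.3186  0.086 ]
sideL1 [ 0.7202 -0.1047  0.036 ]
sideL0 [ 0.5509 -0.0418  0.036 ]
sideR1 [ 0.6337 -0.3389  0.036 ]
sideR0 [ 0.4611 -0.2747  0.036 ]
lipL [ 0.5115 -0.1026  0.08  ]
lipL2 [ 0.4995 -0.1023  0.08  ]
lipR2 [ 0.4646 -0.1936  0.08  ]
S frontL [ 0.5436 -0.025   0.082 ]
S frontR [ 0.4503 -0.2678  0.082 ]
S divF [ 0.4971 -0.1562  0.036 ]
S divR [ 0.6179 -0.1986  0.036 ]
S rearL [ 0.6807 -0.0858  0.036 ]
S caseL [ 0.7122 -0.0923  0.086 ]
S lipL [ 0.5057 -0.0986  0.08  ]
yaw from front 20.617611426545874 0.25848741895033056
[-20.61761143 -20.67253492 -20.66996655 -20.40220561 -20.39529942
 -20.39217419 -19.31611665]
frontL ex 0.5171 ey 0.1602
frontR ex 0.5166 ey -0.0983
rearL ex 0.6666 ey 0.1549
rearR ex 0.6659 ey -0.0939
divR ex 0.6646 ey 0.0227
divF ex 0.5270 ey 0.0224
roofL ex 0.6980 ey 0.1591
roofR ex 0.6973 ey -0.0793
sideL1 ex 0.7113 ey 0.1543
sideL0 ex 0.5306 ey 0.1539
sideR1 ex 0.7123 ey -0.0953
sideR0 ex 0.5281 ey -0.0957
lipL ex 0.5150 ey 0.0831
lipL2 ex 0.5037 ey 0.0792
lipR2 ex 0.5030 ey -0.0186
S frontL ex 0.5179 ey 0.1671
S frontR ex 0.5155 ey -0.0930
S divF ex 0.5203 ey 0.0278
S divR ex 0.6483 ey 0.0305
S rearL ex 0.6676 ey 0.1581
S caseL ex 0.6994 ey 0.1631
S lipL ex 0.5082 ey 0.0848
```

The drawer checks out against the given sizes: yaw −20.4°, front, rear, lip and side positions agree to about 2 mm, and the case starts 105 mm beyond the bay centre. I'll start with the small beaker.

```bash
cat >> h.py <<'E'
YAW=np.radians(-20.45); EX=np.array([np.cos(YAW),np.sin(YAW)]); EY=np.array([-EX[1],EX[0]])
WIDE=.5925*EX+.0885*EY; NARROW=.5925*EX-.0365*EY
def quat(deg):   # tool down, closing line at world angle deg; half turn with the smaller last joint
    f=np.radians(deg+90)/2; return [0,np.cos(f),np.sin(f),0]
def down(xy,z,deg):
    p=[*xy,z]; best=None
    for d in (deg,deg+180):
        j=r.inverse_kinematics(p,quat(d))
        if j is not None and (best is None or abs(j[5])<abs(best[1][5])): best=(d,j)
    return quat(best[0])
def st(tag):
    s=read_state(); print(tag,"t%.1f"%s["clock"],np.round(s["eef_pos"],4),"open %.4f"%s["opening"],"gf %.1f"%s["grasp_force"],"F",np.round(s["force"],1))
def pick(xy,z,deg,op=.085,N=30,hi=.24):
    q=down(xy,hi,deg); r.move_ptp([*xy,hi],q); r.move_gripper(op); r.move_linear([*xy,z],velocity=.15); st("at")
    r.move_gripper(0,N); st("gripped"); r.move_linear([*xy,hi],velocity=.15); st("lifted")
def carry(xy,deg,hi=.24):
    q=down(xy,hi,deg); r.move_ptp([*xy,hi],q); st("over")
def lower(xy,z,op,hi=.24,v=.1):
    r.move_linear([*xy,z+.02],velocity=.15); r.move_linear([*xy,z],velocity=.03); st("low"); r.move_gripper(op); r.hold(.1)
    r.move_linear([*xy,hi],velocity=v); st("released")
def snap(n,name,box=None,f=1):
    im=cams.grab_frame(n)[:,:,::-1]; 
    if box: x0,y0,x1,y1=box; im=im[y0:y1,x0:x1]
    cv2.imwrite(f"pics/{name}.png",cv2.resize(im,None,fx=f,fy=f,interpolation=cv2.INTER_CUBIC))
E
python3 - <<'E'
from h import *
print(WIDE,NARROW)
pick([.589,.154],.087,90,op=.07)
snap("top","t1")
carry(WIDE,69.55)
E
```

```text
[ 0.58608014 -0.12409098] [ 0.54240641 -0.24121316]
at t3.7 [0.5897 0.1541 0.088 ] open 0.0697 gf 0.0 F [ 0.2  0.1 -0.4]
gripped t4.2 [0.5894 0.1539 0.0877] open 0.0284 gf 29.4 F [-0.5 -1.6  3.8]
lifted t5.3 [0.5884 0.1539 0.2388] open 0.0282 gf 29.6 F [-1.1  0.3 -0.7]
over t6.5 [ 0.5861 -0.1232  0.2398] open 0.0284 gf 29.6 F [-0.8  0.8 -0.3]
```

```bash
python3 - <<'E'
from h import *
lower(WIDE,.087+.0075,.06)
q=down([.4315,.298],.24,90); r.move_ptp([.4315,.298,.24],q); r.hold(.3)
snap("top","t2"); 
im=cv2.imread("pics/t2.png")
cv2.imwrite("pics/t2d.png",cv2.resize(im[140:340,370:570],None,fx=3,fy=3,interpolation=cv2.INTER_CUBIC))
v=cv2.cvtColor(im,cv2.COLOR_BGR2HSV)[:,:,2]
for t in(170,185):
    k,l,s,c=cv2.connectedComponentsWithStats((v>t).astype(np.uint8))
    for i in range(1,k):
        x,y,w,h,a=s[i]
        if 390<c[i][0]<490 and 200<c[i][1]<290 and a>60: X=ray("top",c[i],.056); print(s[i],np.round(X,4),"off",np.round([(X[:2]-WIDE)@EX,(X[:2]-WIDE)@EY],4))
E
```

```text
low t8.3 [ 0.5861 -0.1241  0.0945] open 0.0279 gf 29.6 F [-0.4 -0.  -0.5]
released t10.4 [ 0.5857 -0.124   0.2392] open 0.0598 gf 0.0 F [-0.2  0.3 -0. ]
[382 175 164 146 871] [ 0.5632 -0.1743  0.056 ] off [-0.0039 -0.0551]
[426 238  14  14 156] [ 0.5856 -0.1246  0.056 ] off [-0.0003 -0.0007]
[409 176 126  68 187] [ 0.6423 -0.1802  0.056 ] off [ 0.0723 -0.0329]
[426 238  14  14 149] [ 0.5855 -0.1246  0.056 ] off [-0.0003 -0.0007]
[382 245 151  76 381] [ 0.5052 -0.1748  0.056 ] off [-0.0581 -0.0758]
```

View pics/t2d.png

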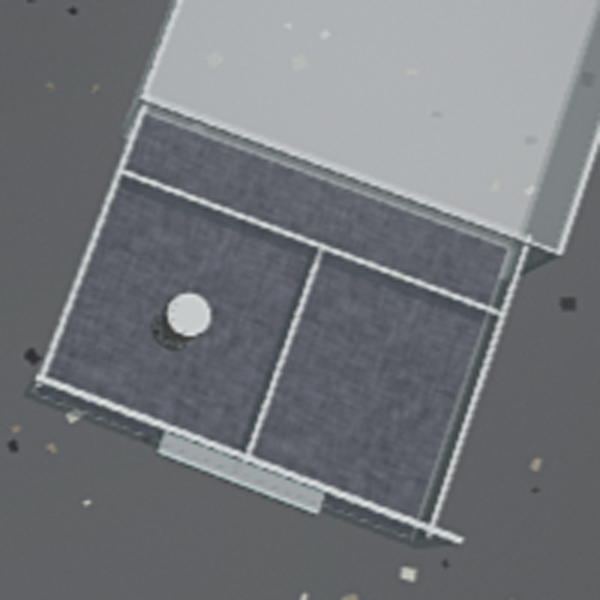

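The small beaker stands upright in the wide bay at crop (188,315), within 1 mm of target. Camera and robot agree, so the medium goes next.

```bash
cat >> h.py <<'E'
def disc(name,z,box,t=185,amin=60):
    im=cv2.imread(f"pics/{name}.png"); v=cv2.cvtColor(im,cv2.COLOR_BGR2HSV)[:,:,2]; x0,y0,x1,y1=box
    m=np.zeros_like(v); m[y0:y1,x0:x1]=v[y0:y1,x0:x1]>t
    m=cv2.morphologyEx(m,cv2.MORPH_OPEN,np.ones((7,7),np.uint8))
    k,l,s,c=cv2.connectedComponentsWithStats(m)
    for i in range(1,k):
        X=ray("top",c[i],z)[:2]; print(s[i],np.round(X,4),"off wide",np.round([(X-WIDE)@EX,(X-WIDE)@EY],4))
E
python3 - <<'E'
from h import *
p=[.4315,.298]
pick(p,.095,90,op=.085)
carry(WIDE,69.55)
r.hold(.2); 
lower(WIDE,.095+.0075,.075)
p=[.5086,.4175]; r.move_ptp([*p,.24],down(p,.24,90)); r.hold(.3)
snap("top","t3"); disc("t3",.066,(390,200,470,275)); disc("t3",.062,(180,220,240,275),170)
im=cv2.imread("pics/t3.png"); cv2.imwrite("pics/t3d.png",im[140:340,60:560])
E
```

```text
at t14.1 [0.4321 0.2983 0.0957] open 0.0851 gf 0.0 F [ 0.2  0.2 -0.2]
gripped t14.6 [0.432  0.2979 0.0958] open 0.0485 gf 30.3 F [-1.  -1.9  4.9]
lifted t15.7 [0.431  0.2978 0.239 ] open 0.0485 gf 31.0 F [-0.5  0.7 -0.2]
over t17.3 [ 0.586 -0.123  0.24 ] open 0.0484 gf 31.0 F [ 0.5  0.4 -0.7]
low t19.3 [ 0.5861 -0.1241  0.1024] open 0.0486 gf 31.0 F [-0.9  0.2 -0.1]
released t21.3 [ 0.5857 -0.124   0.2392] open 0.0749 gf 0.0 F [0.1 0.4 0.4]
[424 232  22  24 426] [ 0.5864 -0.1257] off wide [ 0.0009 -0.0014]
[199 244  19  19 300] [0.5659 0.2822] off wide [-0.1609  0.3736]
```

View pics/t3d.png

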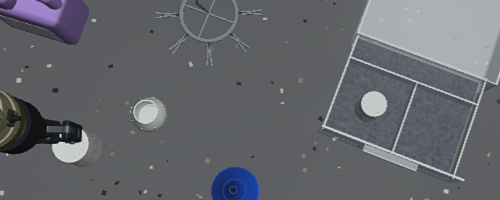

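The medium is upright in the bay at crop (374,104), with its top at nesting height and about 1.5 mm off centre. The large goes next.

```bash
python3 - <<'E'
from h import *
p=[.5086,.4175]
pick(p,.104,90,op=.085)
w=WIDE+.0005*EX-.001*EY
carry(w,69.55); r.hold(.2)
lower(w,.104+.0075,.085)
p=[.430,.1265]; r.move_ptp([*p,.24],down(p,.24,90)); r.hold(.3)
snap("top","t4"); disc("t4",.076,(390,190,480,275)); 
im=cv2.imread("pics/t4.png"); cv2.imwrite("pics/t4d.png",im[140:360,160:560])
E
```

```text
at t25.2 [0.5092 0.4179 0.1051] open 0.0849 gf 0.0 F [ 0.2  0.8 -0.2]
gripped t25.5 [0.5094 0.4178 0.1058] open 0.0683 gf 32.8 F [-0.8 -0.7  6.3]
lifted t26.5 [0.5081 0.4172 0.2388] open 0.0679 gf 33.8 F [-0.8  0.5 -0.9]
over t28.5 [ 0.5864 -0.1242  0.24  ] open 0.0679 gf 33.8 F [ 0.   0.5 -1.2]
low t30.4 [ 0.5864 -0.1253  0.1119] open 0.0677 gf 34.3 F [-1.3 -0.2  4.1]
released t32.2 [ 0.5858 -0.1251  0.2392] open 0.0850 gf 0.0 F [-0.3  0.9  0.2]
[419 226  34  33 859] [ 0.588  -0.1279] off wide [ 0.0031 -0.0029]
```

View pics/t4d.png

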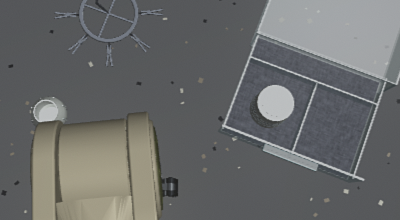

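The top view shows the large beaker at crop (275,103), about 3 mm off and with a 4 N touch on lowering. I'll check from the side that it is fully seated, picking up the funnel in the same script.

```bash
python3 - <<'E'
from h import *
snap("scene","s4")
c=np.array([.5872,-.1268])
for z in (.006,.076): print(z,proj("scene",[*c,z]))
im=cv2.imread("pics/s4.png")
for z,d in((.076,.066),(.006,.073)):
    for a in np.linspace(0,2*np.pi,16):
        u=proj("scene",[c[0]+d/2*np.cos(a),c[1]+d/2*np.sin(a),z]); im[int(round(u[1])),int(round(u[0]))]=(0,0,255)
cv2.imwrite("pics/s4d.png",cv2.resize(im[170:290,170:410],None,fx=3.3,fy=3.3,interpolation=cv2.INTER_NEAREST))
E
```

```text
0.006 [249.50131111 245.08274318]
0.076 [246.5039686  219.70959773]
```

View pics/s4d.png

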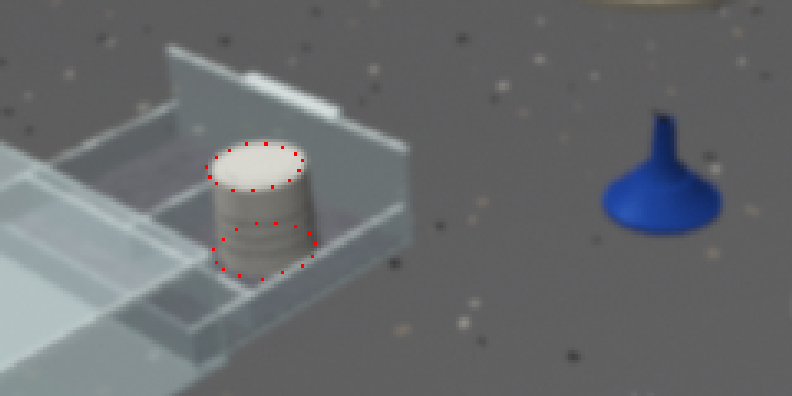

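The side view matches the projected rims: the large beaker's top ellipse at (256,166) and mouth sit at z = 76 and 6 mm, upright and fully seated. Now the funnel.

```bash
python3 - <<'E'
from h import *
p=[.430,.1265]
pick(p,.115,90,op=.05)
carry(NARROW,69.55); r.hold(.2)
lower(NARROW,.115+.0075,.045)
q=down(.45*EX+.031*EY,.24,69.55); r.move_ptp([*(.45*EX+.031*EY),.24],q); r.move_gripper(0,30); st("push start")
snap("top","t5"); snap("scene","s5",(70,160,330,330),3)
im=cv2.imread("pics/t5.png"); b=cv2.cvtColor(im,cv2.COLOR_BGR2HSV); m=(b[:,:,1]>120)&(b[:,:,0]>105)&(b[:,:,0]<128); m[:,:380]=0
cs=max(cv2.findContours(m.astype(np.uint8),0,1)[0],key=len); e=cv2.fitEllipse(cs); X=ray("top",e[0],.006)[:2]-NARROW; print(e,X@EX,X@EY)
cv2.imwrite("pics/t5d.png",cv2.resize(im[140:360,340:600],None,fx=2,fy=2))
E
```

```text
at t35.5 [0.4305 0.1266 0.1156] open 0.0502 gf 0.0 F [ 0.1 -0.  -0.4]
gripped t35.9 [0.4306 0.1266 0.1159] open 0.0169 gf 29.5 F [-0.6  0.7  5.4]
lifted t36.8 [0.4294 0.1264 0.2391] open 0.0164 gf 29.2 F [-0.1  0.4 -0.6]
over t38.3 [ 0.5424 -0.24    0.2399] open 0.0166 gf 29.2 F [ 1.1 -0.5 -1.3]
low t40.1 [ 0.5424 -0.2412  0.1224] open 0.0167 gf 29.2 F [-0.6  0.5 -0.4]
released t41.9 [ 0.5421 -0.241   0.2392] open 0.0451 gf 0.0 F [ 0.1  0.5 -0.7]
push start t43.1 [ 0.4327 -0.1284  0.2398] open -0.0002 gf 0.0 F [ 0.3 -0.5  0.5]
((486.2640075683594, 267.3875732421875), (34.10493850708008, 47.08861541748047), 46.14027786254883) 0.005410978907792739 0.0095382787797644
```

View pics/t5d.png

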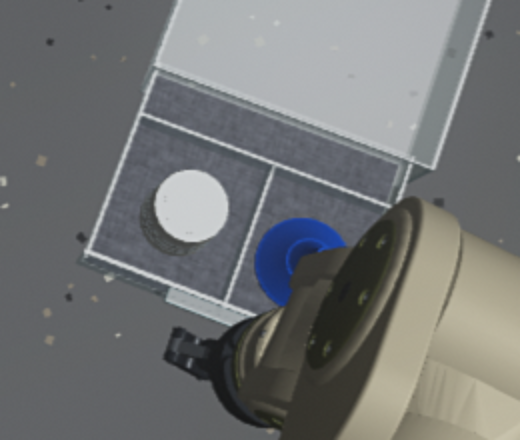

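View pics/s5.png

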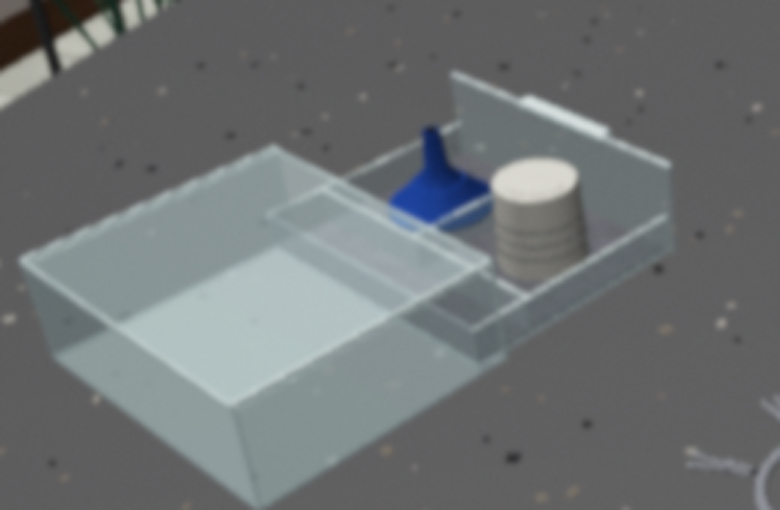

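The funnel stands upright in the right bay (scene crop (440,195)) and the nest is upright at (535,215). I'll push the drawer via the lip with the closed fingers.

```bash
python3 - <<'E'
from h import *
P=lambda x:[*(x*EX+.0305*EY),.133]
r.move_linear(P(.45),velocity=.15)
r.move_linear(P(.485),velocity=.06)
x=.485
while x<.645:
    x+=.04; r.move_linear(P(x),velocity=.05); st(f"{x:.3f}")
    if read_state()["force"][:2]@EX<-25: break
while x<.70:
    x+=.003; r.move_linear(P(x),velocity=.03); f=read_state()["force"][:2]@EX; print(round(x,3),round(f,1))
    if f<-16: break
st("end"); snap("scene","s6",(20,150,340,340),2.4)
E
```

```text
0.525 t45.7 [ 0.5028 -0.1548  0.1331] open -0.0002 gf 0.0 F [-0.1 -0.4 -0.3]
0.565 t46.7 [ 0.5402 -0.1688  0.133 ] open -0.0000 gf 0.0 F [ 0.1 -0.9  0.3]
0.605 t47.6 [ 0.5777 -0.1827  0.133 ] open -0.0000 gf 0.0 F [-0.9  0.7 -0.6]
0.645 t48.6 [ 0.6152 -0.1967  0.1329] open 0.0001 gf 0.0 F [ 0.6 -0.5 -0. ]
0.648 -0.2
0.651 -0.6
0.654 0.1
0.657 -0.2
0.66 -0.2
0.663 -0.4
0.666 -0.2
0.669 -0.6
0.672 -8.0
0.675 -15.7
0.678 -24.2
end t51.3 [ 0.639  -0.2056  0.1328] open 0.0002 gf 12.3 F [-23.4   6.6  16. ]
```

View pics/s6.png

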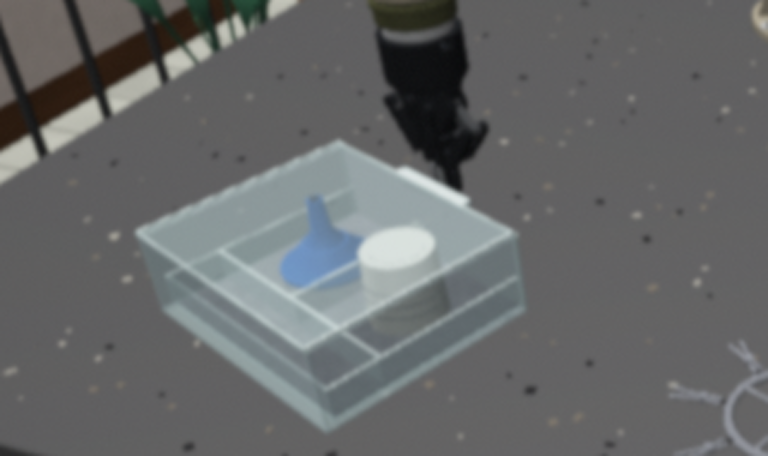

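The side view shows the drawer inside the case, with the funnel (320,255) and nest (400,275) upright. The stop force came at x = 0.670, against 0.669 predicted. I'll back off and check from above.

```bash
python3 - <<'E'
from h import *
P=lambda x,z=.133:[*(x*EX+.0305*EY),z]
r.move_linear(P(.62),velocity=.08); r.move_linear(P(.5,.3),velocity=.2)
r.set_joints([1.166,.313,.046,1.304,0,1.431]); r.hold(.3); st("home")
snap("top","t7"); im=cv2.imread("pics/t7.png"); cv2.imwrite("pics/t7d.png",im[50:350,160:610])
E
```

```text
home t56.5 [0.151  0.5546 0.304 ] open 0.0000 gf 0.0 F [-0.2  0.4  0.4]
```

View pics/t7d.png

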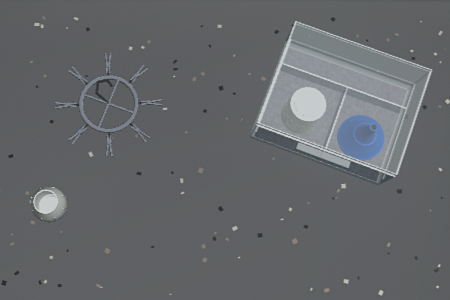

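The drawer is shut, with the nest at (308,104) and the funnel at (361,138) upright inside. The ball at (48,204) and the ring at (109,104) are untouched, so I'm handing in.

```bash
python3 -c "
from station import r
print(r.finish_job())"
```

```text
the job is handed in; nothing more can be done
None
```

The job is done and handed in at about 57 s of the 128 s allowed: the three beakers are nested mouth down in the wide bay, the funnel stands in the right bay, the drawer is fully shut, and the ball and ring were not touched.

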